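Draw out the telescopic bottle brush and hold it ready

TASK

The telescopic bottle brush lies shut in its drying stand. Take its handle so that your fingers squeeze the side button in, and with the button squeezed pull the handle back, away from the brush head (which the fork of the stand holds back), past the first stop to the second, fully out. Then lift the brush out of the stand and finish while holding it, level, fully drawn out and a hand's breadth or more above the stand, without dropping it or disturbing the other things on the worktop.

Things in the scene. Friction and masses are not known exactly. Their poses are not given: they have to be found in the camera images.
- brush_grip (a point): Place to grip: on the axis of the loose bottle brush's handle, at the middle of the release button, 60 mm above the worktop. x runs along the brush to its white head, y to the button's side, z up. The button (22 long, 13 high) stands 6 mm out of the +y side; gripping the handle across its width (y) squarely here squeezes it in with about 6 N.
- brush: The same brush: grey straight handle 26 mm wide, 24 high, from 50 mm in front of to 150 mm behind the grip point (its origin, same axes); steel rod 10 mm thick; white ribbed head 32 mm thick, 60 long, starting 92 mm in front of the grip point when shut. About 0.17 kg, balancing within 30 mm of the grip point. Lies level in the stand at the start.
- brush_rod (a joint): How far the rod is drawn out of the handle, m: 0 shut (at the start), 0.040 first stop, 0.080 second stop (end of travel). Slides with about 3 N of friction and stays where left. With the button out a tooth locks it at each of the three; with the button held in it runs freely past the first stop.
- brush_button (a joint): How far the side button is pressed, m: 0 out, 0.005 fully in (still 1 mm proud of the handle); the rod is free from about 0.0028. It springs out when let go.
- stand: Drying stand, fixed to the worktop: dark wooden base 250 x 64 x 10 mm with two steel supports open at the top, a fork for the rod and a cradle for the handle's rear end. Origin at the centre of its underside; x towards the brush head. The grip point lies at about x = +22 mm. The brush lifts straight up out of it.
- stand_fork (a point): Floor of the fork's slot, 55 mm above the worktop, at x = +107 mm of the stand. Fork 8 mm thick, 40 wide, top at 68 mm; the 13 mm slot lets the rod through but not the brush head, which lies about 3 mm (2 to 4) beyond it at the start and comes up against it when the handle is pulled back.
- stand_cradle (a point): Floor of the cradle's slot, 48 mm above the worktop, at x = -108 mm of the stand, 130 mm behind the grip point. Cradle 8 mm thick, 49 wide, top at 62 mm; the handle slides back through its 31 mm slot.
- decanter: Bystander: four-sided glass decanter, 98 x 98 x 240 mm, origin at the centre of its underside, left of the stand.
- tumbler: Bystander: glass tumbler, 80 mm diameter, 88 mm high, origin at the centre of its underside, left of the stand.
- jigger: Bystander: steel double jigger, 43 mm diameter, 70 mm high, origin at the centre of its underside, left of the stand.
- lemon: Bystander: lemon, 71 x 53 x 51 mm, origin at its underside, right of the stand.
- polish_tin: Bystander: small round tin, 67 mm diameter, 44 mm high, origin at the centre of its underside, right of the stand.
- shot_glass: Bystander: shot glass, 48 mm diameter, 61 mm high, origin at the centre of its underside, behind the stand.

How it is judged:
By the outcome, as a careful person would: the job done as asked, in the order asked, and still so for the second after the job is handed in, while the arm keeps its last pose, push and grip.
It also fails if it takes over 38 s, if anything falls off the work surface, if the arm or the gripper's body presses on something with over 40 N, if the wrist force passes 120 N, or if a joint passes its speed limit or range.

ROBOT

A 6-joint arm with a two-finger parallel gripper is mounted at the origin on a cart in front of the work surface, level with it; the furniture and walls round the work are solid. World frame = base frame: x ahead of the robot, y to its left, z up, the work surface at z = 0. Lengths are in m, angles in rad, forces in N, time in s.
With the tool pointing down it reaches from about 0.35 to 0.975 m from the base axis. Payload 4.9 kg.
Tool frame: the origin (TCP) lies between the finger pads; the fingertips stand 25 mm ahead of it and the grasp point (between the pads) lies 6 mm ahead of it; z points along the fingers, y is the line along which they close (so a half turn about z gives the same grasp; the last joint's range is limited). The gripper opens to 85 mm and grips with 20 to 120 N. Pads are 22 mm wide; open, the fingers measure 114 mm over their backs; the gripper's body (76 mm by 85 mm) begins 54 mm behind the grasp point. The pads swing forward as they close: fully open they stand 13 mm farther back than shut.
Start: joints at [1.116, 0.053, 1.613, -0, 1.476, -0.119], TCP at [0.206, 0.59, 0.256] pointing down, gripper open.
Joint ranges: [-3.01, 3.01], [-1.01, 2.22], [0.06, 2.58], [-1.02, 4.17], [0.09, 2.62], [-3.14, 3.14]. Speed limits (rad/s): [2.57, 2.57, 3.14, 3.14, 3.14, 3.14].

INTERFACE

Orientations are given as a unit quaternion [w, x, y, z].
In Python, from plant import manip gives the robot as it stands.
- The arm moves only by the shell command python3 -m inch 'ROWS'. ROWS is JSON, a list of rows, each a list of 3 entries, a list of its own where there are three numbers: the shift along the tool's x, y, z in m, then the turn, a rotation vector about the tool's x, y, z in rad, then the opening, from 0 (shut) to 1 (fully open). A call has 1 to 8 rows; each row shifts and turns the commanded pose from where the row before left it, along the tool's axes as they then stand; what a row does not reach is not made up. A row lasts 1/10 s, in which the tool goes at most 50 mm and 8.59 degrees, less where a joint would pass 70% of its speed; a pose out of reach is approached as far as the arm can. A call with a gripper value outside its range is refused whole. The fingers move at their own pace and stop on an object; the grip force is fixed at half the most. Time passes only in rows, so rows that do not move let the fingers close. It gives the time, the measured TCP pose, the force, the opening and the grip force at its end, in the units of the state.
- manip.state(): the state, without advancing time (a new reading comes with each control period).
- manip.grab_frame(name): name is "scene" or "top" or "wrist"; returns (picture, depth): 480x640x3 uint8, red, green, blue; 480x640 float32, m along the optical axis (not along the pixel's ray), 0 where there is no reading.
- manip.camera_params(name): a dict with "camera_matrix" (3x3 intrinsics, pixels), "rvec" (rotation vector, rad) and "tvec" (3), from world to camera coordinates, as OpenCV has them. Camera axes: x right, y down, z forward; pixel columns grow to the right and rows downward; lengths in m; the calibration is good to about 2 mm. The wrist camera is an equidistant fisheye: a pixel r from the principal point sees the ray r / f radians off the axis. A picture is of the moment at which its call begins: read the wrist's pose just before it. camera_params takes no time and is no camera call; for the wrist camera it gives the pose at the moment of the call.
- manip.job_done(): hands the job in; it is judged then, once.
Trained networks look in the newest picture that a camera, given by its name, has taken for a name from the list of things; names that differ only in an ending like _2 or _b are one class to them, and where a whole thing is asked for, a point or a joint stands for the part that bears it (a point fixed in the world has none). Each returns a list of dicts, best first, with "score" (0 to 1); they miss things now and then, are a little off and sometimes report something else, mostly with a low value. They report only what shows in the picture. A call takes as long as a camera call.
- manip.look_for(camera, label): "point" ([x, y, z] in m, in world coordinates, good to about 4 mm: the middle of the surface that is visible of it).
The state is a dict: "time": time; "joint_pos": joint angles; "joint_vel": joint speeds; "joint_efforts": joint torques, N m; "tool_pos": TCP position; "tool_rot": TCP orientation; "contact_force": force on the tool from outside, world axes, zero at the start; "ft_torque": the same for the moment, N m; "gripper_width": opening from 0.0 (shut) to 1.0 (fully open); "grasp_force": force on a finger pad.
Only numpy, scipy, OpenCV 4.12 (cv2) and the standard library are available. Lean on these libraries where they do the work, as an engineer would, in place of code of your own. Each camera call takes 0.05 s, during which the arm holds its last target. There are 200 camera calls.

## Working session

There is one attempt and no reset: what is moved stays moved. The work goes in short steps, Python scripts to look and compute and a shell command to move; the robot and the scene stay as the last step left them, time stands still between calls to the robot, and variables do not carry over. Pictures are saved under pics/ and viewed, at most 10 in all, crops included, and the job is handed in when it is done.

```bash
mkdir -p pics
cat > h.py <<'E'
import numpy as np, cv2
from plant import manip
def cloud(name):
    p,d=manip.grab_frame(name); c=manip.camera_params(name)
    K=np.array(c["camera_matrix"]);R=cv2.Rodrigues(np.array(c["rvec"],float))[0];t=np.array(c["tvec"],float).ravel()
    v,u=np.mgrid[0:480,0:640]
    X=np.stack([(u-K[0,2])/K[0,0]*d,(v-K[1,2])/K[1,1]*d,d],-1)
    return p,d,(X-t)@R
E
python3 - <<'E'
from h import *
for n in ["scene","top"]:
    p,d,W=cloud(n); cv2.imwrite(f"pics/{n}0.png",p[:,:,::-1]); np.save(f"{n}W.npy",W);np.save(f"{n}p.npy",p)
    for l in ["brush_grip","brush","stand","decanter","tumbler","jigger","lemon","polish_tin","shot_glass"]:
        r=manip.look_for(n,l); print(n,l,[(np.round(x["point"],3).tolist(),round(x["score"],2)) for x in r[:2]])
s=manip.state();print(s)
E
```

```text
scene brush_grip []
scene brush []
scene stand []
scene decanter [([0.514, 0.485, 0.104], 0.71)]
scene tumbler [([0.414, 0.45, 0.054], 0.76)]
scene jigger [([0.427, 0.568, 0.034], 0.89)]
scene lemon []
scene polish_tin [([0.689, 0.18, 0.042], 0.51)]
scene shot_glass [([0.688, 0.178, 0.039], 0.56)]
top brush_grip [([0.454, 0.068, 0.071], 0.88)]
top brush [([0.387, -0.431, 0.043], 0.64), ([0.452, 0.06, 0.073], 0.55)]
top stand [([0.453, 0.063, 0.011], 0.85)]
top decanter [([0.524, 0.444, 0.123], 0.84), ([0.382, -0.435, 0.044], 0.32)]
top tumbler [([0.403, 0.449, 0.018], 0.91), ([0.386, -0.431, 0.043], 0.27)]
top jigger [([0.431, 0.558, 0.04], 0.47)]
top lemon [([0.383, -0.434, 0.043], 0.64)]
top polish_tin [([0.509, -0.428, 0.046], 0.64), ([0.423, 0.19, 0.068], 0.28)]
top shot_glass [([0.688, 0.166, 0.018], 0.56)]
{'time': 1.0, 'joint_pos': array([ 1.11600342e+00,  5.26674846e-02,  1.61289781e+00,  1.14975570e-05,
        1.47599642e+00, -1.18986395e-01]), 'joint_vel': array([ 0.00070384,  0.00034579,  0.00123533,  0.00109466, -0.00144188,
       -0.00077204]), 'joint_efforts': array([-1.40234997e-04, -3.93699145e+01, -3.70471644e+01, -8.64043523e-05,
        4.42048258e-04, -1.37533803e-05]), 'tool_pos': array([0.20593798, 0.59007901, 0.25632506]), 'tool_rot': array([-1.11127673e-06,  1.67115995e-01,  9.85937241e-01,  1.64579658e-05]), 'contact_force': array([0.65041769, 0.27041399, 0.52415803]), 'ft_torque': array([ 0.01826197, -0.05428703, -0.03031743]), 'grasp_force': 0.0, 'gripper_width': 0.9988234033872723}
```

View pics/top0.png

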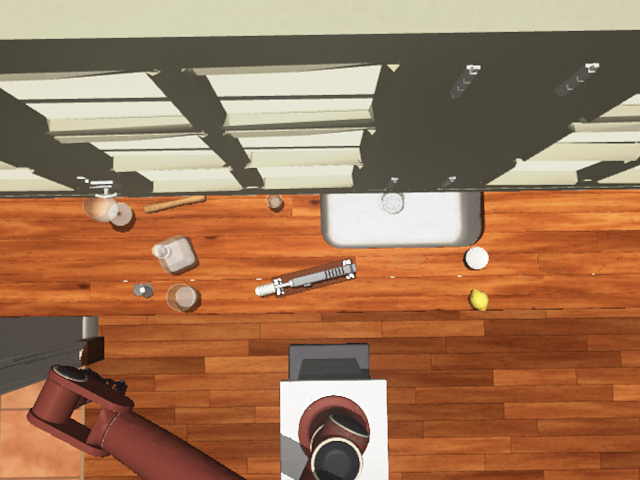

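View pics/scene0.png

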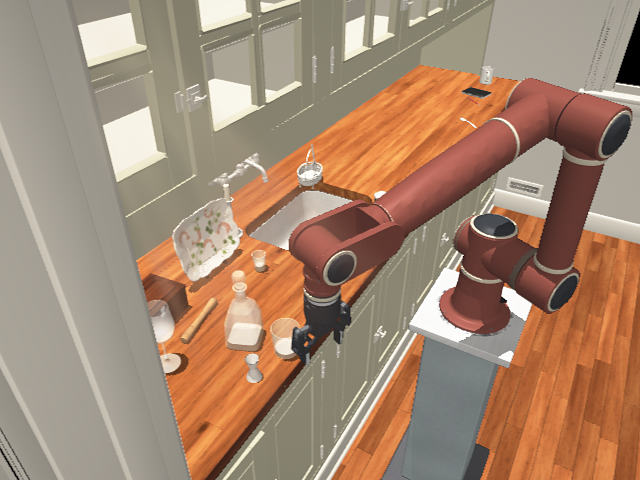

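Run:
```python
from h import *
W=np.load("topW.npy");p=np.load("topp.npy")
m=(W[...,2]>.045)&(W[...,2]<.1)&(abs(W[...,0]-.45)<.12)&(abs(W[...,1]-.07)<.22)
P=W[m];print(len(P))
q=P[:,:2];c=q.mean(0);vx,vy,x0,y0=cv2.fitLine(q.astype(np.float32),cv2.DIST_HUBER,0,.01,.01).ravel()
a=np.array([vx,vy]);a*=np.sign(a[1]);n=np.array([-a[1],a[0]]);print(a,np.degrees(np.arctan2(a[1],a[0])),x0,y0)
o=np.array([.454,.068])
s=(q-o)@a;t=(q-o)@n
for k in np.arange(-.2,.2,.01):
    i=(s>=k)&(s<k+.01)
    if i.any(): print(round(k,3),i.sum(),"t",t[i].min().round(4),t[i].max().round(4),"z",np.median(P[i,2]).round(4))
cr=cv2.resize(p[240:320,230:370],None,fx=5.5,fy=5.5,interpolation=cv2.INTER_CUBIC)
cv2.imwrite("pics/crop.png",cr[:,:,::-1])
```

```text
922
[-0.22607374  0.9741102 ] 103.06602 0.45170274 0.07132818
-0.15 5 t -0.0081 0.0066 z 0.0677
-0.14 27 t -0.0101 0.0137 z 0.0731
-0.13 48 t -0.0223 0.0235 z 0.0694
-0.12 38 t -0.0206 0.0249 z 0.0692
-0.11 30 t -0.0117 0.0137 z 0.0704
-0.1 32 t -0.0116 0.0137 z 0.071
-0.09 30 t -0.0108 0.0137 z 0.0717
-0.08 31 t -0.0116 0.0137 z 0.0715
-0.07 31 t -0.0116 0.0138 z 0.0725
-0.06 31 t -0.0116 0.0131 z 0.0719
-0.05 31 t -0.0115 0.0138 z 0.0714
-0.04 31 t -0.0115 0.0138 z 0.0686
-0.03 29 t -0.0108 0.0138 z 0.0704
-0.02 32 t -0.0114 0.0139 z 0.071
-0.01 33 t -0.0115 0.0173 z 0.0696
0.0 38 t -0.0115 0.0195 z 0.0688
0.01 38 t -0.0115 0.0202 z 0.0703
0.02 33 t -0.0114 0.0146 z 0.0715
0.03 31 t -0.0104 0.0139 z 0.071
0.04 28 t -0.0115 0.0126 z 0.0698
0.05 21 t -0.0086 0.0097 z 0.069
0.06 12 t -0.003 0.0062 z 0.0649
0.07 12 t -0.0038 0.0061 z 0.062
0.08 18 t -0.0144 0.0126 z 0.0647
0.09 38 t -0.0185 0.021 z 0.0645
0.1 32 t -0.0128 0.0141 z 0.071
0.11 37 t -0.0142 0.0155 z 0.0706
0.12 34 t -0.0134 0.0155 z 0.0708
0.13 33 t -0.0142 0.0161 z 0.0705
0.14 38 t -0.0141 0.0161 z 0.0698
0.15 20 t -0.0092 0.012 z 0.068
```

View pics/crop.png

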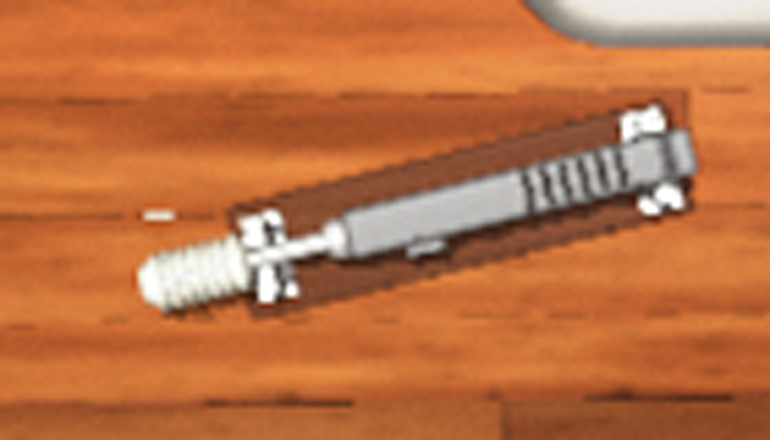

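```bash
for i in 1; do python3 -m inch '[[[-0.0335,-0.0338,0.004],[0,0,0],1],[[-0.0335,-0.0338,0.004],[0,0,0],1],[[-0.0335,-0.0338,0.004],[0,0,0],1],[[-0.0335,-0.0338,0.004],[0,0,0],1],[[-0.0335,-0.0338,0.004],[0,0,0],1],[[-0.0335,-0.0338,0.004],[0,0,0],1],[[-0.0335,-0.0338,0.004],[0,0,0],1],[[-0.0335,-0.0338,0.004],[0,0,0],1]]'; done
python3 -m inch '[[[-0.0335,-0.0338,0.004],[0,0,0],1],[[-0.0335,-0.0338,0.004],[0,0,0],1],[[-0.0335,-0.0338,0.004],[0,0,0],1],[[-0.0335,-0.0338,0.004],[0,0,0],1],[[0,0,0],[0,0,0.144],1],[[0,0,0],[0,0,0.144],1],[[0,0,0],[0,0,0.144],1],[[0,0,0],[0,0,0.144],1]]'
python3 -m inch '[[[0,0,0],[0,0,0.144],1],[[0,0,0],[0,0,0.144],1],[[0,0,0],[0,0,0.144],1],[[0,0,0],[0,0,0],1],[[0,0,0],[0,0,0],1]]'
python3 - <<'E'
from h import *
s=manip.state();print(s["tool_pos"],s["tool_rot"],s["joint_pos"])
c=manip.camera_params("wrist");p,d=manip.grab_frame("wrist");np.save("wp.npy",p);np.save("wd.npy",d);cv2.imwrite("pics/w1.png",p[:,:,::-1])
import pickle;pickle.dump(c,open("wc.pkl","wb"));print(c)
for l in ["brush_grip","stand_fork","stand_cradle"]:
    for n in ["wrist"]:print(l,[(np.round(x["point"],4).tolist(),round(x["score"],2)) for x in manip.look_for(n,l)[:2]])
E
```

```text
time: 1.8
tool_pos: [0.3703, 0.2448, 0.2245]
tool_rot: [0.001, 0.167, 0.986, 0.0]
contact_force: [1.3, 0.2, 0.2]
gripper_width: 0.999
grasp_force: 0.0
time: 2.6
tool_pos: [0.4519, 0.0744, 0.2084]
tool_rot: [0.0, 0.443, 0.896, 0.0]
contact_force: [0.0, 0.1, 0.4]
gripper_width: 0.995
grasp_force: 0.0
time: 3.1
tool_pos: [0.4519, 0.0747, 0.2084]
tool_rot: [0.0, 0.621, 0.784, 0.0]
contact_force: [-1.3, -0.2, -0.2]
gripper_width: 1.003
grasp_force: 0.0
[0.45185706 0.07465566 0.20839411] [6.30143637e-05 6.21321071e-01 7.83556072e-01 6.86284491e-05] [ 9.91965200e-04 -3.32597877e-01  2.04046113e+00  2.93374994e-05
  1.43354534e+00 -2.28953222e-01]
{'camera_matrix': array([[371.64829954,   0.        , 318.29488305],
       [  0.        , 371.64829954, 238.40359221],
       [  0.        ,   0.        ,   1.        ]]), 'rvec': array([-2.80170337, -0.32386584, -0.05265564]), 'tvec': array([-0.45766613, -0.05463526,  0.32435299])}
brush_grip [([0.4492, 0.086, 0.0713], 0.81)]
stand_fork [([0.4517, 0.0892, 0.0094], 0.97)]
stand_cradle [([0.4507, 0.0829, 0.0149], 0.81)]
```

View pics/w1.png

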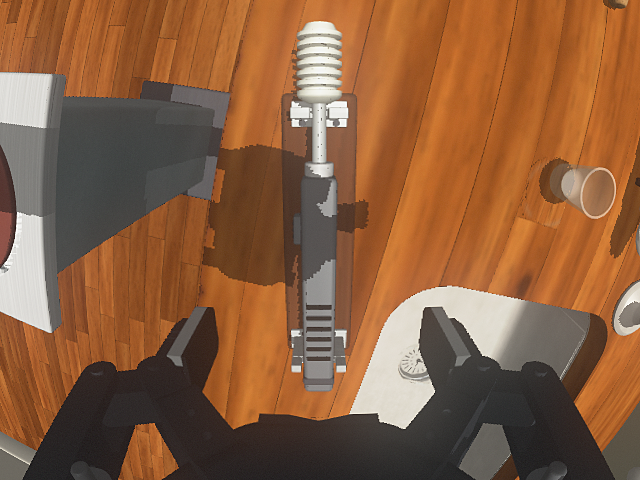

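The wrist view shows the brush upright in the image: button at about (298,229), handle from row 165 to 390, fork near row 112, cradle near row 350. Next I convert these to world coordinates.

Run:
```python
from h import *
import pickle
c=pickle.load(open("wc.pkl","rb"));d=np.load("wd.npy").astype(float);K=c["camera_matrix"]
R=cv2.Rodrigues(c["rvec"])[0];t=c["tvec"]
v,u=np.mgrid[0:480,0:640]
x=(u-K[0,2])/K[0,0];y=(v-K[1,2])/K[1,1];r=np.hypot(x,y)+1e-9
k=np.tan(r)/r
W=(np.stack([x*k*d,y*k*d,d],-1)-t)@R
m=(W[...,2]>.045)&(W[...,2]<.09)&(abs(W[...,0]-.45)<.12)&(abs(W[...,1]-.07)<.22)&(v<395)&(u>285)&(u<355)
P=W[m];q=P[:,:2]
o=np.array([.4517,.0738])
h=P[:,2]>.065
vx,vy,x0,y0=cv2.fitLine(q[h].astype(np.float32),cv2.DIST_HUBER,0,.01,.01).ravel()
a=np.array([vx,vy]);a*=np.sign(a[1]);print(np.degrees(np.arctan2(a[1],a[0])))
n=np.array([-a[1],a[0]])
s=(q-o)@a;t=(q-o)@n
for b in np.arange(-.16,.18,.01):
    i=(s>=b)&(s<b+.01)
    if i.any(): print(round(b,3),i.sum(),"t",t[i].min().round(4),t[i].max().round(4),"z",np.median(P[i,2]).round(4))
b=(t>.0155)&(abs(s)<.05);print("button s",np.percentile(s[b],[1,50,99]),np.percentile(t[b],[1,99]),"handle s",s[h&(s<0)].min(), "W of button px",W[229,298])
```

```text
103.06183
-0.15 131 t -0.0137 0.0115 z 0.0707
-0.14 323 t -0.0253 0.0224 z 0.0712
-0.13 568 t -0.0255 0.0236 z 0.0612
-0.12 249 t -0.0138 0.011 z 0.071
-0.11 303 t -0.0147 0.0117 z 0.071
-0.1 310 t -0.0144 0.0116 z 0.0709
-0.09 325 t -0.0142 0.0114 z 0.071
-0.08 333 t -0.014 0.0112 z 0.0711
-0.07 354 t -0.0137 0.011 z 0.071
-0.06 375 t -0.0142 0.0108 z 0.0711
-0.05 384 t -0.0142 0.0107 z 0.0707
-0.04 411 t -0.0139 0.0121 z 0.0707
-0.03 435 t -0.0137 0.012 z 0.0706
-0.02 450 t -0.0135 0.0124 z 0.0707
-0.01 534 t -0.014 0.0181 z 0.0705
0.0 590 t -0.014 0.0179 z 0.0705
0.01 542 t -0.0138 0.0175 z 0.0705
0.02 506 t -0.0136 0.012 z 0.0706
0.03 523 t -0.014 0.012 z 0.0705
0.04 445 t -0.013 0.0102 z 0.0677
0.05 262 t -0.0115 0.0086 z 0.0631
0.06 202 t -0.0056 0.0035 z 0.063
0.07 195 t -0.0056 0.0035 z 0.063
0.08 678 t -0.0213 0.0186 z 0.0662
0.09 495 t -0.0206 0.0178 z 0.0683
0.1 597 t -0.0165 0.0146 z 0.0715
0.11 632 t -0.0165 0.0146 z 0.0705
0.12 627 t -0.0168 0.0141 z 0.0714
0.13 565 t -0.0172 0.0141 z 0.0705
0.14 482 t -0.0165 0.0143 z 0.0702
0.15 35 t -0.0102 0.0084 z 0.0675
button s [-0.00764224  0.0030373   0.01200947] [0.01571371 0.01804035] handle s -0.14732822291397143 W of button px [0.43766315 0.07307726 0.0646716 ]
```

```bash
python3 -m inch '[[[0.001,0,0.025],[0,0,0],1],[[0,0,0.03],[0,0,0],1],[[0,0,0.03],[0,0,0],1],[[0,0,0.03],[0,0,0],0.8],[[0,0,0.02],[0,0,0],0.7],[[0,0,0.009],[0,0,0],0.6],[[0,0,0],[0,0,0],0.5],[[0,0,0],[0,0,0],0.5]]'
```

```text
time: 4.1
tool_pos: [0.4524, 0.0757, 0.0653]
tool_rot: [0.001, 0.622, 0.783, 0.001]
contact_force: [0.5, 0.9, 0.4]
gripper_width: 0.501
grasp_force: 0.0
```

```bash
python3 -m inch '[[[0,0,0],[0,0,0],0],[[0,0,0],[0,0,0],0],[[0,0,0],[0,0,0],0],[[0,0,0],[0,0,0],0],[[0,0,0],[0,0,0],0],[[0,0,0],[0,0,0],0],[[0,0,0],[0,0,0],0],[[0,0,0],[0,0,0],0]]'
```

```text
time: 4.9
tool_pos: [0.4528, 0.0756, 0.0661]
tool_rot: [0.001, 0.622, 0.783, 0.001]
contact_force: [-2.9, -0.2, 6.3]
gripper_width: 0.309
grasp_force: 58.5
```

```bash
python3 -m inch '[[[0,-0.0004,-0.0007],[0,0,0],0],[[-0.005,0,0],[0,0,0],0],[[-0.005,0,0],[0,0,0],0],[[-0.005,0,0],[0,0,0],0],[[0,0,0],[0,0,0],0]]'
```

```text
time: 5.4
tool_pos: [0.4556, 0.0614, 0.0661]
tool_rot: [0.0, 0.623, 0.783, 0.001]
contact_force: [-1.0, 3.5, 6.4]
gripper_width: 0.305
grasp_force: 59.2
```

```bash
python3 -m inch '[[[-0.008,0,-0.0003],[0,0,0],0],[[-0.008,0,-0.0003],[0,0,0],0],[[-0.008,0,0],[0,0,0],0],[[-0.008,0,0],[0,0,0],0],[[-0.008,0,0],[0,0,0],0],[[-0.008,0,0],[0,0,0],0],[[-0.006,0,0],[0,0,0],0],[[0,0,0],[0,0,0],0]]'
```

```text
time: 6.2
tool_pos: [0.4676, 0.008, 0.0663]
tool_rot: [0.001, 0.623, 0.782, 0.001]
contact_force: [2.2, 1.1, 2.5]
gripper_width: 0.307
grasp_force: 59.4
```

```bash
python3 -m inch '[[[-0.004,0,0],[0,0,0],0],[[-0.004,0,0],[0,0,0],0],[[-0.003,0,0],[0,0,0],0],[[0,0,0],[0,0,0],0]]'; for k in 1; do python3 -m inch '[[[-0.001,0,0],[0,0,0],0],[[-0.001,0,0],[0,0,0],0],[[0,0,0],[0,0,0],0]]';python3 -m inch '[[[-0.001,0,0],[0,0,0],0],[[0,0,0],[0,0,0],0]]'; done
```

```text
time: 6.6
tool_pos: [0.4698, -0.0021, 0.0662]
tool_rot: [0.0, 0.623, 0.782, 0.001]
contact_force: [1.2, 4.0, 4.8]
gripper_width: 0.303
grasp_force: 59.1
time: 6.9
tool_pos: [0.4701, -0.0038, 0.0662]
tool_rot: [-0.0, 0.623, 0.782, 0.001]
contact_force: [-0.3, 4.3, 5.7]
gripper_width: 0.301
grasp_force: 59.0
time: 7.1
tool_pos: [0.4703, -0.0047, 0.0662]
tool_rot: [-0.0, 0.623, 0.782, 0.001]
contact_force: [0.2, 4.9, 5.7]
gripper_width: 0.304
grasp_force: 58.9
```

```bash
python3 -m inch '[[[-0.001,0,0],[0,0,0],0],[[0,0,0],[0,0,0],0]]'; python3 -m inch '[[[-0.001,0,0],[0,0,0],0],[[0,0,0],[0,0,0],0]]';python3 - <<'E'
from h import *
p,d=manip.grab_frame("wrist");cv2.imwrite("pics/w2.png",p[:,:,::-1])
E
```

```text
time: 7.3
tool_pos: [0.4705, -0.0053, 0.0662]
tool_rot: [-0.0, 0.623, 0.782, 0.001]
contact_force: [-0.2, 7.3, 5.8]
gripper_width: 0.308
grasp_force: 58.9
time: 7.5
tool_pos: [0.4705, -0.0054, 0.0662]
tool_rot: [-0.001, 0.623, 0.782, 0.002]
contact_force: [-1.0, 10.7, 7.7]
gripper_width: 0.305
grasp_force: 59.1
```

View pics/w2.png

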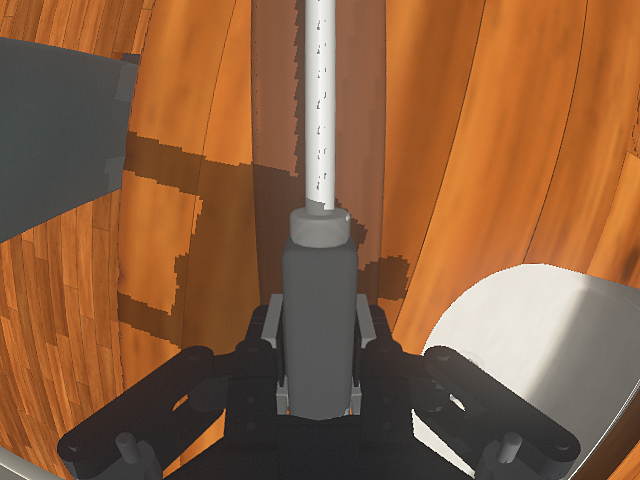

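```bash
python3 -m inch '[[[0.0015,0,0],[0,0,0],0],[[0.0015,0,0],[0,0,0],0],[[0,0,-0.004],[0,0,0],0],[[0,0,-0.008],[0,0,0],0],[[0,0,-0.012],[0,0,0],0],[[0,0,-0.016],[0,0,0],0],[[0,0,-0.02],[0,0,0],0],[[0,0,-0.02],[0,0,0],0]]'
python3 -m inch '[[[0,0,-0.02],[0,0,0],0],[[0,0,-0.02],[0,0,0],0],[[0,0,-0.02],[0,0,0],0],[[0,0,-0.02],[0,0,0],0],[[0,0,-0.014],[0,0,0],0],[[0,0,-0.006],[0,0,0],0],[[0,0,0],[0,0,0],0],[[0,0,0],[0,0,0],0]]'
python3 - <<'E'
from h import *
p,d,W=cloud("top");cv2.imwrite("pics/t3.png",cv2.resize(p[210:340,200:420],None,fx=3.5,fy=3.5)[:,:,::-1])
p,d=manip.grab_frame("wrist");cv2.imwrite("pics/w3.png",p[:,:,::-1])
# head/handle heights seen from the wrist
c=manip.camera_params("wrist");K=c["camera_matrix"];R=cv2.Rodrigues(c["rvec"])[0]
v,u=np.mgrid[0:480,0:640];x=(u-K[0,2])/K[0,0];y=(v-K[1,2])/K[1,1];r=np.hypot(x,y)+1e-9;k=np.tan(r)/r;d=d.astype(float)
W=(np.stack([x*k*d,y*k*d,d],-1)-c["tvec"])@R
T=manip.state()["tool_pos"];a=np.array([-.226,.974]);n=np.array([-.974,-.226])
s=(W[...,:2]-T[:2])@a;t=(W[...,:2]-T[:2])@n
for b in np.arange(0.02,.27,.01):
    i=(s>=b)&(s<b+.01)&(abs(t)<.03)&(W[...,2]>.18)&(v<300)
    if i.sum()>5: print(round(b,3),i.sum(),np.ptp(t[i]).round(4),np.percentile(W[i,2],90).round(4))
E
```

```text
time: 8.35
tool_pos: [0.4691, -0.0044, 0.1465]
tool_rot: [-0.0, 0.622, 0.783, -0.0]
contact_force: [1.2, -0.3, -2.3]
gripper_width: 0.303
grasp_force: 59.3
time: 9.15
tool_pos: [0.4691, -0.0043, 0.2446]
tool_rot: [-0.001, 0.622, 0.783, -0.0]
contact_force: [1.1, 0.2, -1.3]
gripper_width: 0.305
grasp_force: 59.2
0.02 1604 0.0263 0.2492
0.03 2529 0.0261 0.2491
0.04 2008 0.0208 0.2469
0.05 859 0.0125 0.2419
0.06 886 0.0097 0.2418
0.07 927 0.01 0.2418
0.08 1733 0.0102 0.3608
0.09 936 0.0098 0.2417
0.1 901 0.0102 0.2418
0.11 866 0.0098 0.2417
0.12 124 0.0095 0.2415
```

View pics/t3.png

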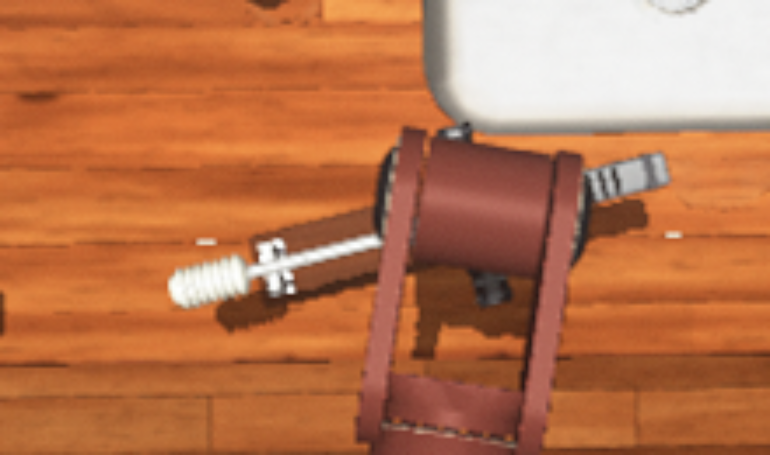

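View pics/w3.png

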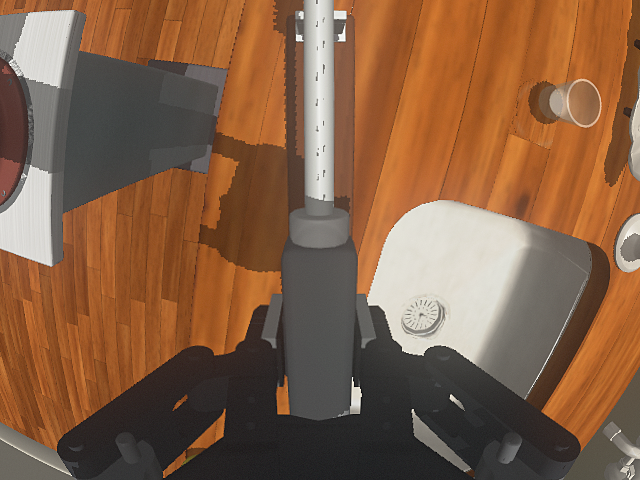

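Run:
```python
from h import *
p,d,W=cloud("top");T=manip.state()["tool_pos"];a=np.array([-.226,.974]);n=np.array([-.974,-.226])
s=(W[...,:2]-T[:2])@a;t=(W[...,:2]-T[:2])@n
m=(abs(t)<.03)&(W[...,2]>.21)&(W[...,2]<.27)
h=m&(s>.13)
for b in np.arange(.13,.25,.006):
    i=h&(s>=b)&(s<b+.006)
    if i.any():print(b.round(3),i.sum(),np.ptp(t[i]).round(4),np.median(W[i,2]).round(3))
print("head end",s[h].max(),"rear",s[m].min())
```

```text
0.13 8 0.0081 0.24
0.136 8 0.0082 0.241
0.142 11 0.0087 0.239
0.148 8 0.0083 0.242
0.154 9 0.0089 0.239
0.16 8 0.0095 0.241
0.166 10 0.0089 0.24
0.172 26 0.0271 0.247
0.178 24 0.0295 0.248
0.184 25 0.027 0.249
0.19 27 0.0295 0.249
0.196 29 0.0296 0.248
0.202 25 0.0277 0.248
0.208 29 0.0309 0.247
0.214 22 0.0251 0.249
0.22 27 0.0295 0.247
0.226 12 0.0188 0.246
head end 0.23081045073137113 rear -0.14958683343247764
```

```bash
python3 -c "
from plant import manip
print(manip.job_done())"
```

```text
the job is handed in; nothing more can be done
None
```

I handed the job in with the brush drawn out to the second stop (head start measured 172 mm ahead of the grip, as it should be fully out), held level about 150 mm above the stand, and no other object touched.

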